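Lock the wet bench's two switches and cover them

TASK

Both push-lock switches on the grey switch box, for the sea-water pump and the bench lamp, must be locked in: feel each one gently to find out whether it already is, and click it only as needed. Then put the grey splash cover over the two switches so that it sits fully home on the box, and let go. Press gently throughout, and leave everything else on the bench where it is.

Things in the scene. Friction and masses are not known exactly. Their poses are not given: they have to be found in the camera images.
- switch_box: grey plastic switch box fixed to the bench. Origin at the centre of its underside, z up. Body 170 (x) x 122 (y) x 45 mm high; on it, centred, a plinth 140 x 90 mm and 10 mm high (top at z = 55 mm), leaving a flat shoulder around it at z = 45 mm. The two switch caps stand on the plinth at x = -34 (near) and +34 mm (far).
- near_switch (a point): centre of the flat top of the near switch's cap at its resting height, at [-34, 0, 81] mm in the box frame. The cap is a black disc 32 mm across and 10 mm thick on an 18 mm stem, its top 26 mm above the plinth; it moves straight down only. Axes as the box.
- far_switch (a point): centre of the flat top of the far switch's cap at its resting height, at [34, 0, 81] mm in the box frame. The cap is a black disc 32 mm across and 10 mm thick on an 18 mm stem, its top 26 mm above the plinth; it moves straight down only. Axes as the box.
- near_cap (a joint): how far the near cap is pressed down, m; 0 at rest, whatever the lock state. Push-lock: one full press and release locks it, the next unlocks it. The cap always springs back up, so the state is not seen, only felt: it first sinks almost freely (0.6 to 0.9 N), then meets the latch spring and the force rises: it reaches 3 N about 3 mm down if unlocked, 7.3 mm down if locked.
- far_cap (a joint): how far the far cap is pressed down, as for the near one; each may start locked or unlocked. Past 4 N the force grows by 0.3 N per mm, plus 0.3 N per 10 mm/s. The latch trips 10 to 11 mm below the cap's rest height (6 to 7 N); a shorter press changes nothing. From 12 mm a rubber stop adds 3 N per mm up to a hard stop at 16 mm. More than 22 N on a cap breaks the switch.
- splash_cover: loose grey plastic cover, an upside-down open box, 250 g give or take 30 percent, mouth down on the bench. Origin at the centre of its lower rim, z up. Outside 151 (x) x 101 (y) x 47 mm high, walls and top 3 mm: 2.5 mm clearance all round the plinth. Seated, its rim rests on the box's shoulder, long sides parallel, either way round.
- cover_grip (a point): top centre of the grip rib on the cover: 60 mm long (x), 14 mm wide (y), 24 mm high, from z = 47 to 71 mm above the cover's rim; axes as the cover. Pressing the cover on the box with over 35 N cracks it.
- oyster_a: closed oyster shell, about 85 mm across, 25 mm high; a bystander, leave it. Origin under its centre.
- oyster_b: closed oyster shell, about 77 mm across, 23 mm high; a bystander, leave it. Origin under its centre.
- jar: small lidded glass jar, 69 mm across, 62 mm high; a bystander, leave it. Origin under its centre.
- peg_block: dark wooden block 90 x 55 x 32 mm; a bystander, leave it. Origin under its centre.
- bead_tub: lidded white tub 89 x 89 x 40 mm; a bystander, leave it. Origin under its centre.
- clip: black plastic shell clip 75 x 16 x 20 mm; a bystander, leave it. Origin under its centre.
- shell_pick: wooden-handled pick 170 mm long, lying flat; a bystander, leave it. Origin under its centre.
Mind the look-alikes: they are no part of the job. What is shaped like the splash_cover but orange or turquoise is not meant.

How it is judged:
By the outcome, as a careful person would: the job done as asked, in the order asked, and still so for the second after the job is handed in, with the robot touching nothing.
It also fails if it takes over 72 s, if anything falls off the work surface, if the arm or the gripper's body presses on something with over 40 N, if the wrist force passes 120 N, or if a joint passes its speed limit or range.

ROBOT

A 6-joint arm with a two-finger parallel gripper is mounted at the origin on the work surface. World frame = base frame: x ahead of the robot, y to its left, z up, the work surface at z = 0. Lengths are in m, angles in rad, forces in N, time in s.
With the tool pointing down it reaches from about 0.25 to 0.725 m from the base axis. Payload 4 kg.
Tool frame: the origin (TCP) lies midway between the tips of the shut fingers; the grasp point (between the pads) lies 19 mm behind it; z points along the fingers, y is the line along which they close (so a half turn about z gives the same grasp; the last joint's range is limited). The gripper opens to 85 mm and grips with 20 to 120 N. Pads are 22 mm wide; open, the fingers measure 114 mm over their backs; the gripper's body (76 mm by 85 mm) begins 54 mm behind the grasp point. The pads swing forward as they close: fully open they stand 13 mm farther back than shut.
Start: joints at [-1.214, 0.241, 0.005, 1.335, 0, 1.571], TCP at [0.175, -0.469, 0.202] pointing down, gripper open.
Joint ranges: [-2.72, 2.72], [-1.05, 1.87], [-1.09, 1.28], [-1.99, 2.15], [-1.42, 1.44], [-3.14, 3.14]. Speed limits (rad/s): [2.79, 2.79, 3.14, 3.14, 3.14, 3.14].

INTERFACE

Orientations are given as a unit quaternion [x, y, z, w].
In Python, from workcell import get_obs, camera, job_done, silhouettes gives the robot as it stands. The module is installed in compiled form; this text tells all that it offers.
- The arm moves only by the tool drive_tool, never from a script. Its argument "increments" is a list of rows, each a list of 3 entries, a list of its own where there are three numbers: the shift along the world's x, y, z in mm, then the turn, a rotation vector about the world's x, y, z in degrees, then the opening, from 0 (shut) to 1 (fully open). A call has 1 to 8 rows; each row shifts and turns the commanded pose from where the row before left it; what a row does not reach is not made up. A row lasts 1/12 s, in which the tool goes at most 41.7 mm and 7.16 degrees, less where a joint would pass 70% of its speed; a pose out of reach is approached as far as the arm can. A call is refused whole if a number of a shift passes 41.7 or a number of a turn 7.16, either way. A call with a gripper value outside its range is refused whole. The fingers move at their own pace and stop on an object; the grip force is fixed at half the most. Time passes only in rows, so rows that do not move let the fingers close. It gives the time, the measured TCP pose, the force, the opening and the grip force at its end, in the units of the state.
- get_obs(): the state, without advancing time (a new reading comes with each control period).
- camera(name): name is "side" or "top"; returns a dict with "image" (480x640x3 uint8, red, green, blue), "K" (3x3 intrinsics, pixels), "k1" (the pictures are not rectified: a ray, as slopes to the right and down, at radius r is drawn at 1 + k1 r^2 times it, then the intrinsics apply), "view" (4x4, takes a point from world to camera coordinates). Camera axes: x right, y down, z forward; pixel columns grow to the right and rows downward; lengths in m; the calibration is good to about 2 mm. A picture is of the moment at which its call begins. There is no depth.
- job_done(): hands the job in; it is judged then, once.
Trained networks look in a picture, given as the dict that the camera call returned (one of the last four; its "shot" number tells which), for a name from the list of things; names that differ only in an ending like _2 or _b are one class to them, and where a whole thing is asked for, a point or a joint stands for the part that bears it (a point fixed in the world has none). Each returns a list of dicts, best first, with "conf" (0 to 1); they miss things now and then, are a little off and sometimes report something else, mostly with a low value. They report only what shows in the picture. A call takes as long as a camera call. They do not tell look-alikes from the thing itself.
- silhouettes(query, picture): "region" (480x640 bool, what is visible of it) and "bbox" ([left, top, right, bottom] in pixels, round what is visible of it).
The state is a dict: "clock": time; "joint_pos": joint angles; "joint_vel": joint speeds; "tau": joint torques, N m; "eef_pos": TCP position; "tool_rot": TCP orientation; "ft_force": force on the tool from outside, world axes, zero at the start; "ft_torque": the same for the moment, N m; "grip_width": finger opening in m; "grasp_force": force on a finger pad.
Only numpy, scipy, OpenCV 4.12 (cv2) and the standard library are available. Lean on these libraries where they do the work, as an engineer would, in place of code of your own. Each camera call takes 0.05 s, during which the arm holds its last target. There are 200 camera calls.

## Working session

There is one attempt and no reset: what is moved stays moved. The work goes in short steps, Python scripts to look and compute and a tool call to move; the robot and the scene stay as the last step left them, time stands still between calls to the robot, and variables do not carry over. Pictures are saved under pics/ and viewed, at most 10 in all, crops included, and the job is handed in when it is done.

Besides the shell and the picture viewer there is one more tool, called after "Emit:" by a JSON object that holds its "name" and its "arguments", one argument or row to a line. drive_tool: Moves the arm, as the interface text tells. Its arguments: {"type":"object","properties":{"increments":{"type":"array"}},"required":["increments"]}

```bash
mkdir -p pics
cat > h.py <<'E'
import numpy as np, cv2
from workcell import *
def save(n,img): cv2.imwrite('pics/'+n+'.png',cv2.cvtColor(img,cv2.COLOR_RGB2BGR))
def project(c,P):
    P=np.atleast_2d(P).astype(float);Q=(c['view']@np.c_[P,np.ones(len(P))].T).T[:,:3]
    s=Q[:,:2]/Q[:,2:];s=s*(1+c['k1']*(s**2).sum(1,keepdims=True))
    return s@np.diag([c['K'][0,0],c['K'][1,1]])+c['K'][:2,2]
def back(c,uv,z):
    d=(np.atleast_2d(uv)-c['K'][:2,2])/[c['K'][0,0],c['K'][1,1]];s=d.copy()
    for _ in range(20): s=d/(1+c['k1']*(s**2).sum(1,keepdims=True))
    R=c['view'][:3,:3];o=-R.T@c['view'][:3,3];r=np.c_[s,np.ones(len(s))]@R
    return o+r*((z-o[2])/r[:,2])[:,None]
E
python3 - <<'E'
from h import *
for n in ('top','side'):
    c=camera(n);save(n+'0',c['image'])
    R=c['view'][:3,:3];print(n,-R.T@c['view'][:3,3],R[2],c['k1'],c['K'][0,0])
    for q in ('switch_box','splash_cover','near_switch','cover_grip'):
        for d in silhouettes(q,c)[:4]: 
            b=d['bbox'];u=[(b[0]+b[2])/2,(b[1]+b[3])/2];print(q,round(d['conf'],2),b,d['region'].sum(),back(c,u,.045).round(3))
o=get_obs();print(o['clock'],o['tool_rot'],o['eef_pos'],o['ft_force'])
E
```

```text
top [0.21048348 0.0204156  1.31537819] [ 0.21202116 -0.01979985 -0.97706448] -0.11859294042185332 512.2599655137016
switch_box 0.81 [359.2, 173.4, 409.5, 253.5] 3270 [[ 0.538 -0.18   0.045]]
splash_cover 0.87 [217.9, 296.4, 285.4, 347.1] 2454 [[0.291 0.176 0.045]]
splash_cover 0.69 [223.8, 204.4, 270.5, 266.7] 2560 [[0.509 0.175 0.045]]
splash_cover 0.67 [385.7, 293.5, 461.2, 359.2] 2622 [[ 0.244 -0.245  0.045]]
near_switch 0.95 [362.7, 174.3, 409.4, 249.5] 3277 [[ 0.542 -0.185  0.045]]
near_switch 0.31 [443.0, 258.4, 469.0, 281.1] 175 [[ 0.377 -0.346  0.045]]
cover_grip 0.97 [386.8, 292.9, 460.5, 361.1] 2790 [[ 0.242 -0.246  0.045]]
cover_grip 0.91 [215.9, 296.0, 281.8, 349.2] 2564 [[0.29  0.183 0.045]]
side [ 0.38573591 -0.90272626  0.72896898] [ 0.10540053  0.8024272  -0.58736812] -0.0844157613879275 506.81996749459506
switch_box 0.74 [313.8, 285.1, 410.3, 340.9] 4942 [[ 0.546 -0.206  0.045]]
splash_cover 0.83 [158.7, 308.3, 251.6, 401.0] 5173 [[ 0.25  -0.272  0.045]]
splash_cover 0.81 [292.5, 201.6, 355.6, 240.9] 2204 [[0.516 0.123 0.045]]
splash_cover 0.78 [204.3, 199.0, 265.6, 250.0] 2281 [[0.299 0.14  0.045]]
splash_cover 0.24 [364.3, 285.5, 379.7, 303.8] 207 [[ 0.576 -0.156  0.045]]
near_switch 0.97 [310.7, 285.8, 410.8, 344.0] 5050 [[ 0.543 -0.21   0.045]]
cover_grip 0.91 [288.5, 194.3, 355.4, 237.6] 2192 [[0.513 0.148 0.045]]
cover_grip 0.68 [207.1, 199.1, 263.4, 247.8] 2212 [[0.3   0.145 0.045]]
cover_grip 0.59 [155.3, 312.1, 251.5, 397.5] 5030 [[ 0.247 -0.272  0.045]]
0.5 [ 9.84127434e-01  1.77463216e-01  1.58490141e-06 -2.77608958e-05] [ 0.17463373 -0.46847862  0.20179516] [-0.03235431 -0.21597899  0.13582461]
```

View pics/top0.png

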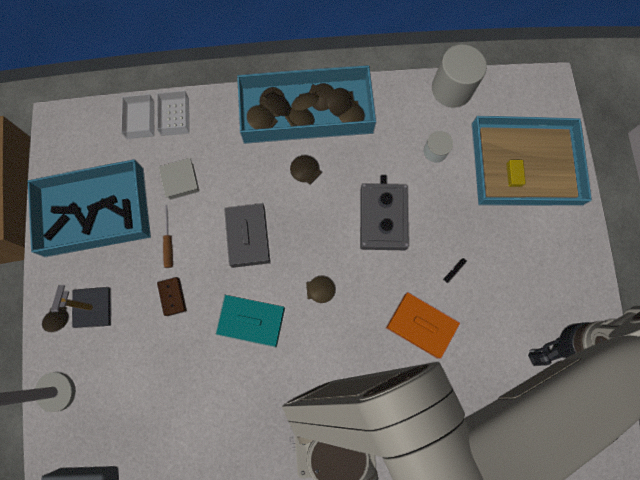

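View pics/side0.png

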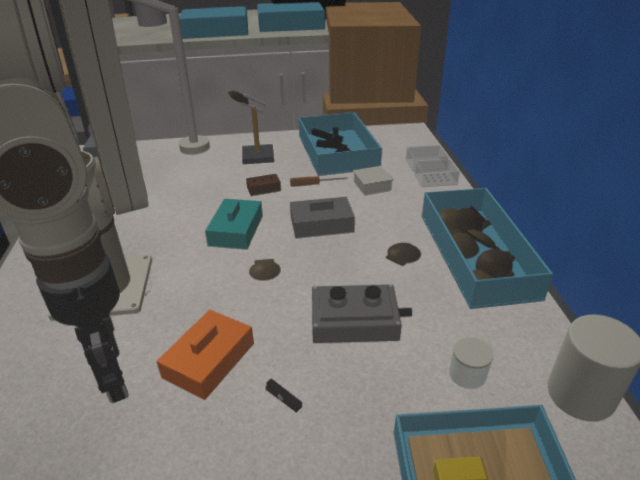

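Top picture: candidate covers are turquoise (250,320), orange (423,325) and grey (246,235). The grey one fits the description, and it is at (322,217) in the side picture. The switch box is at (384,215) top and (355,312) side. Next I fit the poses and check with a close crop.

```bash
cat >> h.py <<'E'
from scipy.optimize import minimize
def rect(a,b,z,n=40):
    t=np.linspace(-1,1,n);o=np.ones(n)
    return np.c_[np.r_[t*a,t*a,o*a,-o*a]/2,np.r_[o*b,-o*b,t*b,t*b]/2,np.full(4*n,z)]/1000
def circ(x,y,r,z,n=60):
    a=np.linspace(0,2*np.pi,n);return np.c_[x+r*np.cos(a),y+r*np.sin(a),np.full(n,z)]/1000
BOX=np.r_[rect(170,122,45),rect(140,90,55),circ(-34,0,16,81),circ(34,0,16,81)]
COV=np.r_[rect(151,101,47),rect(60,14,71)]
def place(M,p):
    z=p[3] if len(p)>3 else 0
    c,s=np.cos(p[2]),np.sin(p[2]);return M@np.array([[c,s,0],[-s,c,0],[0,0,1]])+[p[0],p[1],z]
def grad(c,s):
    g=cv2.GaussianBlur(cv2.cvtColor(c['image'],cv2.COLOR_RGB2GRAY).astype(np.float32),(0,0),s)
    m=np.hypot(cv2.Sobel(g,5,1,0),cv2.Sobel(g,5,0,1));return np.minimum(m,np.percentile(m,97))
def fit(cams,M,p0,extra=()):
    best=None
    for s in (2.5,1.0):
        G=[grad(c,s) for c in cams]
        def f(p):
            v=0
            for c,g in zip(cams,G):
                uv=project(c,place(M,np.r_[p,extra])).astype(np.float32)
                v-=cv2.remap(g,uv[None,:,0],uv[None,:,1],cv2.INTER_LINEAR).mean()/g.max()
            return v
        starts=[p0+np.array([dx,dy,dt]) for dx in (-.01,0,.01) for dy in (-.01,0,.01) for dt in (-.15,-.05,.05,.15)] if best is None else [best.x]
        r=[minimize(f,q,method='Nelder-Mead',options=dict(initial_simplex=np.array([q,q+[.006,0,0],q+[0,.006,0],q+[0,0,.06]]),xatol=1e-5,fatol=1e-6)) for q in starts]
        best=min(r,key=lambda r:r.fun)
    return best.x,best.fun
def crop(c,Ms,ctr,h=45,k=6):
    im=c['image'];u,v=map(int,ctr);a=cv2.resize(im[v-h:v+h,u-h:u+h],None,fx=k,fy=k,interpolation=cv2.INTER_CUBIC)
    for M in Ms:
        for q in project(c,M): cv2.circle(a,tuple(int(x) for x in (q-[u-h,v-h]+.5)*k),1,(255,0,0),-1)
    return a
E
python3 - <<'E'
from h import *
T=camera('top');S=camera('side')
for n,M,p0 in (('box',BOX,[.54,-.19,np.pi/2]),('cov',COV,[.505,.155,np.pi/2])):
    for e in ([T,S],[T],[S]):
        p,f=fit(e,M,np.array(p0));print(n,p[:2].round(4),np.degrees(p[2]).round(2),round(f,3))
        if len(e)==2: 
            ims=[crop(c,[place(M,p)],project(c,[[p[0],p[1],.045]])[0],h,380//(2*h)) for c,h in((T,47),(S,63))]
            ims=[cv2.resize(i,(390,390)) for i in ims]
            if n=='box': row=np.hstack(ims)
            else: save('fit',np.vstack([cv2.resize(row,(600,300)),cv2.resize(np.hstack(ims),(600,300))]))
E
```

```text
box [ 0.5356 -0.179 ] 173.92 -1.132
box [ 0.5732 -0.1974] 50.11 -0.279
box [ 0.5105 -0.2012] 83.92 -0.418
cov [0.4859 0.1508] 91.81 -0.889
cov [0.4849 0.15  ] 92.17 -0.437
cov [0.4883 0.1572] 90.05 -0.517
```

View pics/fit.png

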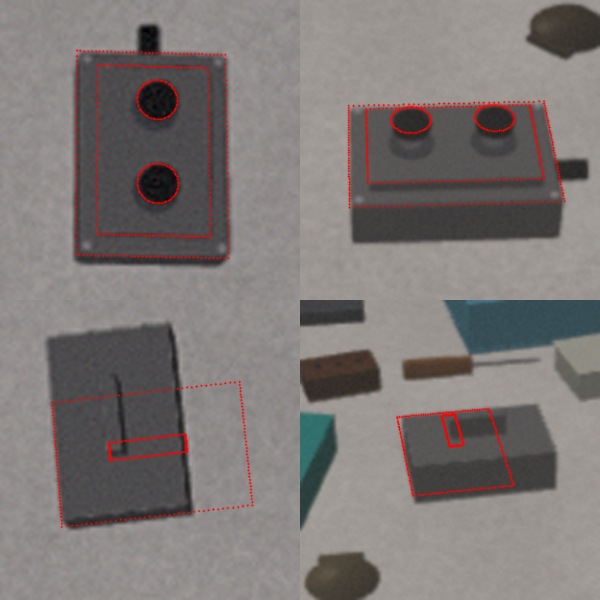

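The box fit (top row) lies on the edges. The grey cover's fit started with the wrong yaw (its long axis runs along world x), so I refit it.

Run:
```python
from h import *
T=camera('top');S=camera('side')
for n,M,p0 in (('box',BOX,[.5356,-.179,-.106]),('cov',COV,[.505,.165,.06])):
    for e in ([T,S],[T],[S]):
        p,f=fit(e,M,np.array(p0));print(n,p[:2].round(4),np.degrees(p[2]).round(2),round(f,3))
        if len(e)==2: 
            ims=[cv2.resize(crop(c,[place(M,p)],project(c,[[p[0],p[1],.045]])[0],h,6),(300,300)) for c,h in((T,47),(S,63))]
            if n=='box': row=np.hstack(ims)
            else: save('fit2',np.vstack([row,np.hstack(ims)]))
```

```text
box [ 0.5356 -0.179 ] -6.19 -1.133
box [ 0.5338 -0.1787] -5.54 -0.516
box [ 0.536  -0.1792] -6.15 -0.622
cov [0.5134 0.1755] 1.59 -1.204
cov [0.5101 0.1744] 1.72 -0.525
cov [0.513  0.1833] 0.36 -0.797
```

View pics/fit2.png

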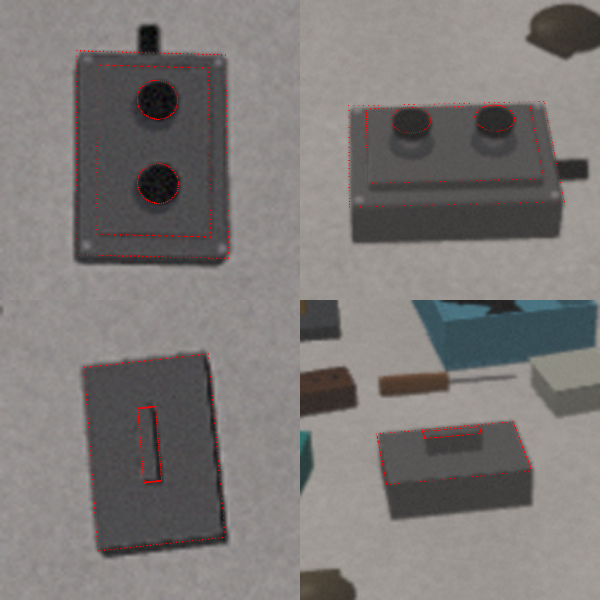

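Emit:
{"name": "drive_tool", "arguments": {
  "increments": [
    [[27,25,0],[0,0,-6],0],
    [[27,25,0],[0,0,-6],0],
    [[27,25,0],[0,0,-6.8],0],
    [[27,25,0],[0,0,0],0],
    [[27,25,0],[0,0,0],0],
    [[27,25,0],[0,0,0],0],
    [[27,25,0],[0,0,0],0],
    [[27,25,0],[0,0,0],0]
  ]
}}

```text
clock: 1.37
eef_pos: [0.3902, -0.2687, 0.2021]
tool_rot: [1.0, 0.018, 0.0, 0.0]
ft_force: [-0.3, -0.8, 0.6]
grip_width: 0.0001
grasp_force: 0.0
```

Emit:
{"name": "drive_tool", "arguments": {
  "increments": [
    [[28,24,-10],[0,0,0],0],
    [[28,24,-15],[0,0,0],0],
    [[28,24,-20],[0,0,0],0],
    [[27,21.5,-25],[0,0,0],0],
    [[0,0,-20],[0,0,0],0],
    [[0,0,-10],[0,0,0],0],
    [[0,0,0],[0,0,0],0],
    [[0,0,0],[0,0,0],0]
  ]
}}

```text
clock: 2.03
eef_pos: [0.4985, -0.1776, 0.1025]
tool_rot: [1.0, 0.017, -0.001, -0.0]
ft_force: [0.9, -0.2, 0.5]
grip_width: -0.0001
grasp_force: 0.0
```

Run:
```python
from h import *
T=camera('top');S=camera('side');o=get_obs();print(o['clock'],o['eef_pos'].round(4) if hasattr(o['eef_pos'],'round') else o['eef_pos'],o['tool_rot'],o['ft_force'],o['grip_width'])
P=np.array([o['eef_pos']])
ims=[cv2.resize(crop(c,[P,place(BOX,[.5356,-.179,-.108])],project(c,[[.52,-.18,.07]])[0],h,6),(400,400)) for c,h in((T,47),(S,63))]
save('press',np.hstack(ims))
```

```text
2.1333 [ 0.4997 -0.1784  0.1041] [9.99854718e-01 1.70019382e-02 1.11282695e-03 4.88448496e-04] [-0.24427888 -0.60574592  0.19742028] 0.00041402789276681547
```

View pics/press.png

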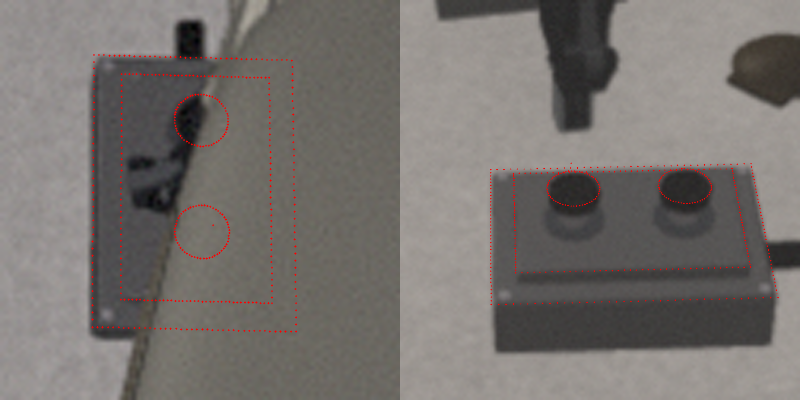

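Run:
```python
from h import *
T=camera('top');S=camera('side');o=get_obs();print(o['eef_pos'],o['joint_pos'])
c0=project(S,[[.52,-.18,.07]])[0].astype(int);c1=project(T,[[.52,-.18,.07]])[0].astype(int)
us=c0+np.array([172/400*126-63,130/400*126-63]);ut=c1+np.array([155/400*94-47,207/400*94-47])
print(us,ut,project(S,[o['eef_pos']]),project(T,[o['eef_pos']]))
for z in (.08,.104,.12,.14,.16): print(z,back(S,us,z).round(3),back(T,ut,z).round(3))
print('start tips',project(S,[[.1746-.0148,-.4685+.0397,.215],[.1746+.0148,-.4685-.0397,.215]]),project(T,[[.1746-.0148,-.4685+.0397,.215],[.1746+.0148,-.4685-.0397,.215]]))
a=crop(S,[[o['eef_pos']]],us,40,10)[:600];b=crop(T,[[o['eef_pos']]],ut,40,10)
save('tip',cv2.resize(np.hstack([cv2.resize(a,(400,300)),cv2.resize(b,(300,300))]),(800,342)))
```

```text
[ 0.49990057 -0.17841956  0.10426665] [-3.42783057e-01  3.60055513e-01 -9.18048189e-02  1.11577598e+00
 -5.48994174e-05  2.76484677e+00]
[337.18 272.95] [375.425 218.645] [[336.45310422 282.76783286]] [[388.55467401 222.32562394]]
0.08 [[ 0.51 -0.12  0.08]] [[ 0.518 -0.151  0.08 ]]
0.104 [[ 0.506 -0.149  0.104]] [[ 0.512 -0.147  0.104]]
0.12 [[ 0.503 -0.169  0.12 ]] [[ 0.508 -0.145  0.12 ]]
0.14 [[ 0.499 -0.193  0.14 ]] [[ 0.503 -0.142  0.14 ]]
0.16 [[ 0.495 -0.217  0.16 ]] [[ 0.498 -0.14   0.16 ]]
start tips [[111.65947483 363.31247295]
 [123.77310137 411.21909852]] [[527.13796286 353.51448991]
 [559.57269898 335.86928712]]
```

View pics/tip.png

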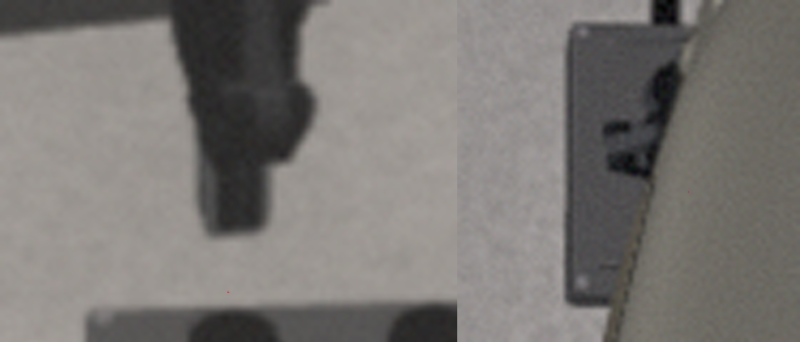

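The fingertips show at side pixel (337,273), about 10 px above the projected TCP. They may sit about 20 mm higher than the reported TCP, so I'll find the contact height by touch with short descents.

Emit:
{"name": "drive_tool", "arguments": {
  "increments": [
    [[2,3,-6],[0,0,0],0],
    [[0,0,-6],[0,0,0],0],
    [[0,0,-4],[0,0,0],0],
    [[0,0,-2],[0,0,0],0],
    [[0,0,0],[0,0,0],0],
    [[0,0,0],[0,0,0],0]
  ]
}}

```text
clock: 2.73
eef_pos: [0.501, -0.1741, 0.0842]
tool_rot: [1.0, 0.018, -0.0, -0.0]
ft_force: [0.2, -0.2, -0.1]
grip_width: 0.0001
grasp_force: 0.0
```

```bash
cat > feel.py <<'E'
from h import *
F=[];Z=[]
for i in range(8): camera('side');o=get_obs();F.append(o['ft_force']);Z.append(o['eef_pos'])
F=np.array(F);print(o['clock'],'pos',np.mean(Z,0).round(5),'F',F.mean(0).round(2),'sd',F.std(0).round(2))
E
python3 feel.py
```

```text
3.1333 pos [ 0.50145 -0.17422  0.08463] F [-0.17 -0.01  0.08] sd [0.33 0.38 0.32]
```

Emit:
{"name": "drive_tool", "arguments": {
  "increments": [
    [[0,0,-2],[0,0,0],0],
    [[0,0,-2],[0,0,0],0],
    [[0,0,-1],[0,0,0],0],
    [[0,0,0],[0,0,0],0]
  ]
}}

```text
clock: 3.47
eef_pos: [0.501, -0.1741, 0.079]
tool_rot: [1.0, 0.018, -0.0, -0.0]
ft_force: [-0.0, -1.1, 0.2]
grip_width: 0.0
grasp_force: 0.0
```

```bash
python3 feel.py
```

```text
3.8667 pos [ 0.5013  -0.17418  0.07947] F [ 0.08 -0.09  0.04] sd [0.38 0.6  0.56]
```

Emit:
{"name": "drive_tool", "arguments": {
  "increments": [
    [[0,0,-1],[0,0,0],0],
    [[0,0,-1],[0,0,0],0],
    [[0,0,0],[0,0,0],0]
  ]
}}

```text
clock: 4.12
eef_pos: [0.5011, -0.1741, 0.0773]
tool_rot: [1.0, 0.018, -0.0, -0.0]
ft_force: [-0.0, -0.2, 0.3]
grip_width: 0.0002
grasp_force: 0.0
```

```bash
python3 feel.py
```

```text
4.5167 pos [ 0.50128 -0.17417  0.07746] F [-0.08  0.2   0.08] sd [0.74 0.36 0.31]
```

Emit:
{"name": "drive_tool", "arguments": {
  "increments": [
    [[0,0,-2],[0,0,0],0],
    [[0,0,-2],[0,0,0],0],
    [[0,0,-1],[0,0,0],0],
    [[0,0,0],[0,0,0],0]
  ]
}}

```text
clock: 4.85
eef_pos: [0.501, -0.1741, 0.072]
tool_rot: [1.0, 0.018, -0.0, -0.0]
ft_force: [-0.5, 0.3, -0.8]
grip_width: -0.0003
grasp_force: 0.0
```

```bash
python3 feel.py
```

```text
5.25 pos [ 0.5013  -0.17418  0.07248] F [-0.06  0.15  0.05] sd [0.61 0.54 0.37]
```

Emit:
{"name": "drive_tool", "arguments": {
  "increments": [
    [[0,0,-2],[0,0,0],0],
    [[0,0,-1],[0,0,0],0],
    [[0,0,0],[0,0,0],0]
  ]
}}

```text
clock: 5.5
eef_pos: [0.501, -0.1741, 0.0691]
tool_rot: [1.0, 0.018, -0.0, -0.0]
ft_force: [-0.5, -1.0, 1.0]
grip_width: -0.0002
grasp_force: 0.0
```

```bash
python3 feel.py
```

```text
5.9 pos [ 0.50128 -0.17417  0.06946] F [ 0.5  -0.21  0.13] sd [0.43 0.42 0.36]
```

Run:
```python
from h import *
S=camera('side');o=get_obs()
save('tip2',crop(S,[[o['eef_pos']]],project(S,[[.52,-.18,.09]])[0],48,6))
```

```text
(no output)
```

View pics/tip2.png

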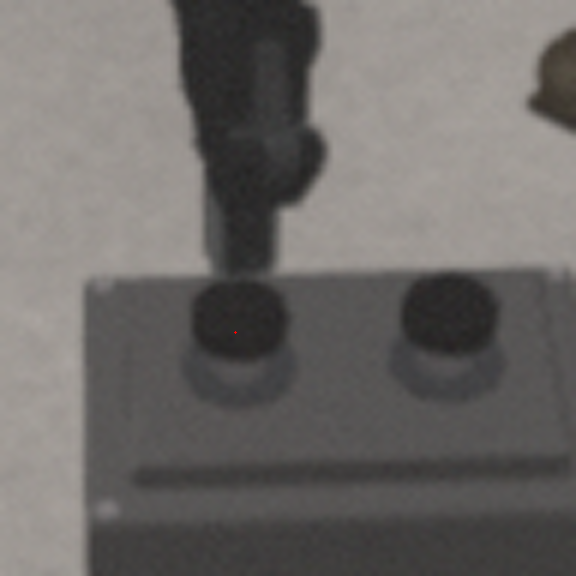

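The side crop shows the tip at (240,270), just above and behind the near cap's top at (238,307). That fits a tip about 10 mm above the cap, so I continue gently.

Emit:
{"name": "drive_tool", "arguments": {
  "increments": [
    [[0,0,-2],[0,0,0],0],
    [[0,0,-2],[0,0,0],0],
    [[0,0,-1],[0,0,0],0],
    [[0,0,0],[0,0,0],0]
  ]
}}

```text
clock: 6.28
eef_pos: [0.5009, -0.1741, 0.064]
tool_rot: [1.0, 0.018, -0.0, -0.0]
ft_force: [-0.5, 0.1, -0.0]
grip_width: -0.0002
grasp_force: 0.0
```

```bash
python3 feel.py
```

```text
6.6833 pos [ 0.50131 -0.17419  0.06448] F [0.02 0.18 0.13] sd [0.51 0.52 0.38]
```

Emit:
{"name": "drive_tool", "arguments": {
  "increments": [
    [[0,0,-1],[0,0,0],0],
    [[0,0,-1],[0,0,0],0],
    [[0,0,-1],[0,0,0],0],
    [[0,0,0],[0,0,0],0]
  ]
}}

```text
clock: 7.02
eef_pos: [0.5011, -0.1741, 0.0612]
tool_rot: [1.0, 0.018, -0.0, -0.0]
ft_force: [-0.3, 0.9, -0.2]
grip_width: -0.0001
grasp_force: 0.0
```

```bash
python3 feel.py
```

```text
7.4167 pos [ 0.5013  -0.17416  0.06148] F [-0.21  0.12 -0.38] sd [0.36 0.45 0.33]
```

Emit:
{"name": "drive_tool", "arguments": {
  "increments": [
    [[0,0,-1],[0,0,0],0],
    [[0,0,-1],[0,0,0],0],
    [[0,0,0],[0,0,0],0]
  ]
}}

```text
clock: 7.67
eef_pos: [0.5012, -0.1741, 0.0593]
tool_rot: [1.0, 0.018, -0.0, -0.0]
ft_force: [0.3, 0.1, 0.6]
grip_width: 0.0005
grasp_force: 0.0
```

```bash
python3 feel.py
```

```text
8.0667 pos [ 0.50129 -0.17417  0.05947] F [-0.57  0.1  -0.07] sd [0.58 0.42 0.49]
```

Emit:
{"name": "drive_tool", "arguments": {
  "increments": [
    [[0,0,-1],[0,0,0],0],
    [[0,0,-1],[0,0,0],0],
    [[0,0,0],[0,0,0],0]
  ]
}}

```text
clock: 8.32
eef_pos: [0.5011, -0.1741, 0.0573]
tool_rot: [1.0, 0.018, -0.0, -0.0]
ft_force: [0.2, 0.2, -0.4]
grip_width: 0.0001
grasp_force: 0.0
```

```bash
python3 feel.py
```

```text
8.7167 pos [ 0.50129 -0.17418  0.05746] F [-0.21  0.14 -0.05] sd [0.39 0.35 0.4 ]
```

Run:
```python
from h import *
S=camera('side');T=camera('top');o=get_obs()
M=np.r_[[o['eef_pos']],circ(0,0,16,81)*[1,1,1]+[.5018,-.1753,0]]
a=crop(S,[],project(S,[[.502,-.175,.085]])[0],30,10)
b=crop(T,[],project(T,[[.52,-.16,.085]])[0],30,10)
d=lambda im:np.clip((im.astype(float)-10)*1.8,0,255).astype(np.uint8)
save('tip3',cv2.resize(np.hstack([d(a),d(b)]),(800,400)))
```

```text
(no output)
```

View pics/tip3.png

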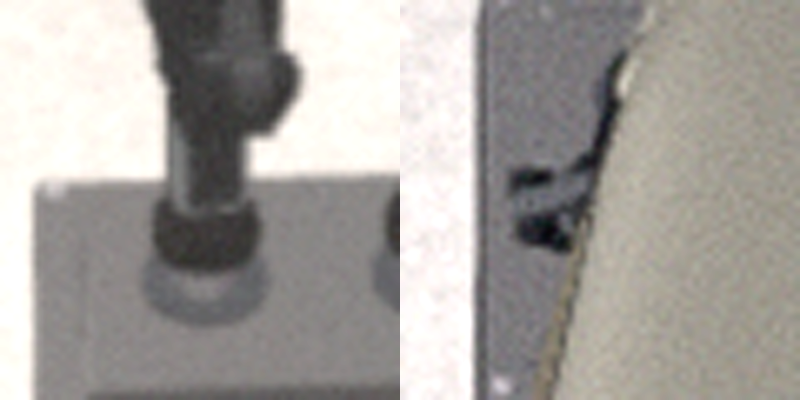

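The finger stands directly on or just over the cap: tip at (205,208) in the side crop, cap top centre around (205,218). So contact is imminent.

Emit:
{"name": "drive_tool", "arguments": {
  "increments": [
    [[0,0,-1],[0,0,0],0],
    [[0,0,-1],[0,0,0],0],
    [[0,0,0],[0,0,0],0]
  ]
}}

```text
clock: 9.07
eef_pos: [0.5011, -0.1741, 0.0552]
tool_rot: [1.0, 0.018, -0.0, -0.0]
ft_force: [-0.1, -0.3, -0.5]
grip_width: -0.0001
grasp_force: 0.0
```

```bash
python3 feel.py
```

```text
9.4667 pos [ 0.50128 -0.17417  0.05546] F [-0.09 -0.05 -0.2 ] sd [0.26 0.55 0.55]
```

Emit:
{"name": "drive_tool", "arguments": {
  "increments": [
    [[0,0,-1],[0,0,0],0],
    [[0,0,-1],[0,0,0],0],
    [[0,0,0],[0,0,0],0]
  ]
}}

```text
clock: 9.72
eef_pos: [0.5011, -0.1741, 0.0532]
tool_rot: [1.0, 0.018, -0.0, -0.0]
ft_force: [0.0, -0.2, -0.3]
grip_width: 0.0001
grasp_force: 0.0
```

```bash
python3 feel.py
```

```text
10.1167 pos [ 0.50129 -0.17416  0.05347] F [ 0.04 -0.05 -0.14] sd [0.42 0.41 0.35]
```

Emit:
{"name": "drive_tool", "arguments": {
  "increments": [
    [[0,0,-1],[0,0,0],0],
    [[0,0,-1],[0,0,0],0],
    [[0,0,0],[0,0,0],0]
  ]
}}

```text
clock: 10.37
eef_pos: [0.5012, -0.1741, 0.0513]
tool_rot: [1.0, 0.018, -0.0, -0.0]
ft_force: [-0.3, -0.7, -0.3]
grip_width: 0.0001
grasp_force: 0.2
```

```bash
python3 feel.py
```

```text
10.7667 pos [ 0.50126 -0.17417  0.05148] F [-0.32 -0.05  0.17] sd [0.32 0.46 0.4 ]
```

Emit:
{"name": "drive_tool", "arguments": {
  "increments": [
    [[0,0,-1],[0,0,0],0],
    [[0,0,-1],[0,0,0],0],
    [[0,0,0],[0,0,0],0]
  ]
}}

```text
clock: 11.02
eef_pos: [0.5014, -0.1742, 0.0494]
tool_rot: [1.0, 0.018, 0.0, 0.0]
ft_force: [0.3, -0.0, 1.3]
grip_width: 0.0001
grasp_force: 0.5
```

```bash
python3 feel.py
```

```text
11.4167 pos [ 0.50141 -0.17422  0.04953] F [0.37 0.03 0.42] sd [0.44 0.35 0.63]
```

Emit:
{"name": "drive_tool", "arguments": {
  "increments": [
    [[0,0,-1],[0,0,0],0],
    [[0,0,-1],[0,0,0],0],
    [[0,0,0],[0,0,0],0]
  ]
}}

```text
clock: 11.67
eef_pos: [0.5015, -0.1742, 0.0478]
tool_rot: [1.0, 0.018, 0.0, 0.0]
ft_force: [-0.3, 0.1, 3.6]
grip_width: -0.0
grasp_force: 2.0
```

```bash
sed -i "s/print(o\['clock'\]/print(o['clock'],o['grasp_force']/" feel.py; python3 feel.py
```

```text
12.0667 2.0883897319436073 pos [ 0.50145 -0.17422  0.04771] F [-0.63  0.41  4.06] sd [0.59 0.29 0.63]
```

Emit:
{"name": "drive_tool", "arguments": {
  "increments": [
    [[0,0,-1],[0,0,0],0],
    [[0,0,0],[0,0,0],0]
  ]
}}

```text
clock: 12.23
eef_pos: [0.5014, -0.1742, 0.0465]
tool_rot: [1.0, 0.018, 0.0, 0.0]
ft_force: [0.3, -0.1, 4.7]
grip_width: 0.0
grasp_force: 2.2
```

```bash
python3 feel.py
```

```text
12.6333 2.1620608493685722 pos [ 0.50143 -0.17422  0.04654] F [-0.33  0.18  4.54] sd [0.37 0.4  0.46]
```

Near cap: 3 N comes about 3 mm after first contact (contact at TCP z ≈ 0.0512), with no free sink before that. So it is unlocked and needs one click. I press in stages to about 12 mm below rest.

Emit:
{"name": "drive_tool", "arguments": {
  "increments": [
    [[0,0,-1],[0,0,0],0],
    [[0,0,-1],[0,0,0],0],
    [[0,0,-1],[0,0,0],0],
    [[0,0,-1],[0,0,0],0],
    [[0,0,0],[0,0,0],0]
  ]
}}

```text
clock: 13.05
eef_pos: [0.5014, -0.1742, 0.0426]
tool_rot: [1.0, 0.018, 0.0, 0.0]
ft_force: [-1.4, -0.1, 5.9]
grip_width: -0.0001
grasp_force: 3.0
```

```bash
python3 feel.py
```

```text
13.45 2.9384589940309525 pos [ 0.50144 -0.17422  0.04275] F [-0.85  0.43  5.99] sd [0.29 0.25 0.34]
```

Emit:
{"name": "drive_tool", "arguments": {
  "increments": [
    [[0,0,-1],[0,0,0],0],
    [[0,0,-1],[0,0,0],0],
    [[0,0,0],[0,0,0],0]
  ]
}}

```text
clock: 13.7
eef_pos: [0.5014, -0.1742, 0.0408]
tool_rot: [1.0, 0.018, 0.0, 0.0]
ft_force: [-0.7, 1.4, 6.5]
grip_width: -0.0
grasp_force: 3.3
```

```bash
python3 feel.py
```

```text
14.1 3.3673028647899628 pos [ 0.50145 -0.17422  0.04087] F [-1.32  0.23  6.73] sd [0.34 0.5  0.53]
```

Emit:
{"name": "drive_tool", "arguments": {
  "increments": [
    [[0,0,-1],[0,0,0],0],
    [[0,0,0],[0,0,0],0]
  ]
}}

```text
clock: 14.27
eef_pos: [0.5014, -0.1742, 0.0399]
tool_rot: [1.0, 0.018, 0.0, 0.0]
ft_force: [-2.0, 0.6, 7.5]
grip_width: -0.0
grasp_force: 3.6
```

```bash
python3 feel.py
```

```text
14.6667 3.539428487420082 pos [ 0.50147 -0.17423  0.03997] F [-1.16  0.4   7.13] sd [0.51 0.43 0.53]
```

Emit:
{"name": "drive_tool", "arguments": {
  "increments": [
    [[0,0,-0.7],[0,0,0],0],
    [[0,0,0],[0,0,0],0]
  ]
}}

```text
clock: 14.83
eef_pos: [0.5015, -0.1742, 0.0393]
tool_rot: [1.0, 0.018, 0.0, 0.0]
ft_force: [-0.7, 0.7, 8.2]
grip_width: -0.0001
grasp_force: 3.7
```

```bash
python3 feel.py
```

```text
15.2333 3.7044720724225044 pos [ 0.50147 -0.17424  0.03933] F [-1.58  0.43  7.49] sd [0.38 0.27 0.52]
```

Emit:
{"name": "drive_tool", "arguments": {
  "increments": [
    [[0,0,-0.9],[0,0,0],0],
    [[0,0,0],[0,0,0],0]
  ]
}}

```text
clock: 15.4
eef_pos: [0.5015, -0.1742, 0.0386]
tool_rot: [1.0, 0.018, 0.0, 0.0]
ft_force: [-0.7, 1.1, 9.4]
grip_width: -0.0001
grasp_force: 4.7
```

```bash
python3 feel.py
```

```text
15.8 4.745264866651269 pos [ 0.50149 -0.17425  0.03877] F [-2.08  0.85  9.68] sd [0.52 0.24 0.36]
```

The rubber stop is felt (+2.2 N in 0.56 mm), so near has clicked. I release fully, then press again to 5 mm to verify it is locked.

Emit:
{"name": "drive_tool", "arguments": {
  "increments": [
    [[0,0,4],[0,0,0],0],
    [[0,0,7],[0,0,0],0],
    [[0,0,7],[0,0,0],0],
    [[0,0,0],[0,0,0],0],
    [[0,0,-4],[0,0,0],0],
    [[0,0,-4],[0,0,0],0],
    [[0,0,-2.7],[0,0,0],0],
    [[0,0,0],[0,0,0],0]
  ]
}}

```text
clock: 16.47
eef_pos: [0.5008, -0.174, 0.0442]
tool_rot: [1.0, 0.018, -0.001, -0.0]
ft_force: [0.3, 0.2, 1.6]
grip_width: -0.0001
grasp_force: 0.5
```

```bash
python3 feel.py
```

```text
16.8667 0.2773391967639327 pos [ 0.50089 -0.17403  0.04485] F [-0.21 -0.26  0.35] sd [0.28 0.4  0.48]
```

Emit:
{"name": "drive_tool", "arguments": {
  "increments": [
    [[0,0,10],[0,0,0],0],
    [[10,-1,10],[0,0,0],0],
    [[25,-3,2],[0,0,0],0],
    [[25,-3,0],[0,0,0],0],
    [[7.8,-1.2,-4],[0,0,0],0],
    [[0,0,-8],[0,0,0],0],
    [[0,0,0],[0,0,0],0]
  ]
}}

```text
clock: 17.45
eef_pos: [0.567, -0.1818, 0.053]
tool_rot: [1.0, 0.018, -0.002, -0.001]
ft_force: [0.1, 0.1, -0.3]
grip_width: 0.0
grasp_force: 0.0
```

```bash
python3 feel.py
```

```text
17.85 0.0 pos [ 0.56775 -0.18215  0.05484] F [-0.22  0.26 -0.01] sd [0.23 0.58 0.53]
```

Near is locked: only 0.35 N at 6.3 mm. Now the far cap: press to 5 mm below rest.

Emit:
{"name": "drive_tool", "arguments": {
  "increments": [
    [[0,0,-3],[0,0,0],0],
    [[0,0,-3],[0,0,0],0],
    [[0,0,-1.5],[0,0,0],0],
    [[0,0,-1.2],[0,0,0],0],
    [[0,0,0],[0,0,0],0],
    [[0,0,0],[0,0,0],0]
  ]
}}

```text
clock: 18.35
eef_pos: [0.5689, -0.1823, 0.0463]
tool_rot: [1.0, 0.018, -0.0, -0.0]
ft_force: [-0.7, 0.5, -0.1]
grip_width: -0.0002
grasp_force: 0.3
```

```bash
python3 feel.py
```

```text
18.75 0.2500869473442435 pos [ 0.569   -0.18235  0.0465 ] F [-0.28 -0.2   0.43] sd [0.46 0.55 0.28]
```

Emit:
{"name": "drive_tool", "arguments": {
  "increments": [
    [[0,0,-1.2],[0,0,0],0],
    [[0,0,-1],[0,0,0],0],
    [[0,0,-1],[0,0,0],0],
    [[0,0,0],[0,0,0],0]
  ]
}}

```text
clock: 19.08
eef_pos: [0.5693, -0.1824, 0.0438]
tool_rot: [1.0, 0.018, 0.0, 0.0]
ft_force: [-2.3, 0.2, 5.4]
grip_width: 0.0001
grasp_force: 2.6
```

```bash
python3 feel.py
```

```text
Traceback (most recent call last):
  File "feel.py", line 3, in <module>
    for i in range(8): camera('side');o=get_obs();F.append(o['ft_force']);Z.append(o['eef_pos'])
                       ~~~~~~^^^^^^^^
ValueError: 200 camera calls are used up
```

The far cap sinks freely to 4.6 mm (0.43 N) and then meets the spring near 7 mm: locked already, no click needed. The cameras are spent, so the rest goes by touch from the fitted poses. I move to the cover and touch the top of its rib with shut fingers to confirm the height.

Emit:
{"name": "drive_tool", "arguments": {
  "increments": [
    [[0,0,15],[0,0,0],0],
    [[0,0,35],[0,0,0],0],
    [[-5,30,20],[0,0,0],0],
    [[-6,38,0],[0,0,0],0],
    [[-6,38,0],[0,0,0],0],
    [[-6,38,0],[0,0,0],0],
    [[-6,38,0],[0,0,0],0],
    [[-6,38,0],[0,0,-0.4],0]
  ]
}}

```text
clock: 19.9
eef_pos: [0.5338, 0.0299, 0.113]
tool_rot: [1.0, 0.025, -0.0, -0.005]
ft_force: [0.6, -0.7, -0.3]
grip_width: -0.0001
grasp_force: 0.0
```

Emit:
{"name": "drive_tool", "arguments": {
  "increments": [
    [[-6,38,0],[0,0,0],0],
    [[-6,38,0],[0,0,0],0],
    [[-6,38,-10],[0,0,0],0],
    [[-3,24,-20],[0,0,0],0],
    [[0,0,-15],[0,0,0],0],
    [[0,0,-5],[0,0,0],0],
    [[0,0,0],[0,0,0],0],
    [[0,0,0],[0,0,0],0]
  ]
}}

```text
clock: 20.57
eef_pos: [0.5207, 0.0981, 0.0634]
tool_rot: [0.997, 0.073, -0.003, -0.032]
ft_force: [-0.5, 0.1, -0.1]
grip_width: -0.0001
grasp_force: 0.0
```

The last joint hit its range (the tool is now turned and tilted), so I use the half-turned grasp instead. I raise the tool and turn it +180° about z.

Emit:
{"name": "drive_tool", "arguments": {
  "increments": [
    [[0,0,20],[0,0,7],0],
    [[0,0,20],[0,0,7],0],
    [[0,0,0],[0,0,7],0],
    [[0,0,0],[0,0,7],0],
    [[0,0,0],[0,0,7],0],
    [[0,0,0],[0,0,7],0],
    [[0,0,0],[0,0,7],0],
    [[0,0,0],[0,0,7],0]
  ]
}}

```text
clock: 21.23
eef_pos: [0.5219, 0.098, 0.1048]
tool_rot: [0.844, 0.535, -0.016, -0.026]
ft_force: [0.9, -0.6, 0.7]
grip_width: 0.0002
grasp_force: 0.0
```

Emit:
{"name": "drive_tool", "arguments": {
  "increments": [
    [[0,0,0],[0,0,7],0],
    [[0,0,0],[0,0,7],0],
    [[0,0,0],[0,0,7],0],
    [[0,0,0],[0,0,7],0],
    [[0,0,0],[0,0,7],0],
    [[0,0,0],[0,0,7],0],
    [[0,0,0],[0,0,7],0],
    [[0,0,0],[0,0,7],0]
  ]
}}

```text
clock: 21.9
eef_pos: [0.5219, 0.0981, 0.1048]
tool_rot: [0.494, 0.869, -0.027, -0.014]
ft_force: [-0.5, 0.2, -0.2]
grip_width: -0.0001
grasp_force: 0.0
```

```bash
cat > st.py <<'E'
import numpy as np
from scipy.spatial.transform import Rotation as R
from workcell import get_obs
import sys
o=get_obs();r=R.from_quat(o['tool_rot']);x=r.as_matrix()[:,0]
yaw=float(sys.argv[1]) if len(sys.argv)>1 else -178.4
des=R.from_euler('z',yaw,degrees=True)*R.from_euler('x',180,degrees=True)
print('clk',round(o['clock'],2),'pos mm',(np.array(o['eef_pos'])*1000).round(2),'yaw',np.degrees(np.arctan2(x[1],x[0])).round(2),'corr rotvec deg',np.degrees((des*r.inv()).as_rotvec()).round(2),'F',np.round(o['ft_force'],1),'T',np.round(o['ft_torque'],2),'grip',o['grip_width'],round(o['grasp_force'],1),'j',np.round(o['joint_pos'],2))
E
python3 st.py
```

```text
clk 21.9 pos mm [521.86  98.09 104.8 ] yaw 120.75 corr rotvec deg [ 3.28 -1.69 60.83] F [-0.5  0.2 -0.2] T [ 0.03 -0.02  0.02] grip -0.00010373019321003498 0.0 j [ 0.2   0.41 -0.02  1.2  -0.02  1.23]
```

Emit:
{"name": "drive_tool", "arguments": {
  "increments": [
    [[0,0,0],[1.9,-2.9,0],0],
    [[-1,13,0],[0,0,7],0],
    [[-1,13,0],[0,0,7],0],
    [[-1,13,0],[0,0,7],0],
    [[-1,13,0],[0,0,7],0],
    [[-1,13,0],[0,0,7],0],
    [[-2,12,0],[0,0,7],0],
    [[0,0,-10],[0,0,7],0]
  ]
}}

```text
clock: 22.57
eef_pos: [0.5162, 0.1778, 0.0967]
tool_rot: [0.088, 0.996, 0.0, 0.002]
ft_force: [0.9, -0.0, 0.8]
grip_width: -0.0
grasp_force: 0.0
```

Emit:
{"name": "drive_tool", "arguments": {
  "increments": [
    [[0,0,-10],[0,0,7],0],
    [[0,0,-10],[0,0,4.7],0],
    [[0,0,-10],[0,0,0],0],
    [[0,0,-10],[0,0,0],0],
    [[0,0,0],[0,0,0],0],
    [[0,0,0],[0,0,0],0]
  ]
}}

```text
clock: 23.07
eef_pos: [0.5134, 0.175, 0.0531]
tool_rot: [-0.009, 1.0, -0.002, -0.002]
ft_force: [-0.0, 0.4, -0.1]
grip_width: 0.0001
grasp_force: 0.0
```

```bash
python3 st.py
```

```text
clk 23.07 pos mm [513.41 175.02  53.08] yaw -178.94 corr rotvec deg [ 0.22 -0.18  0.54] F [-0.   0.4 -0.1] T [ 0.01  0.06 -0.  ] grip 5.6476333604091806e-05 0.0 j [ 0.33  0.44 -0.12  1.02 -0.    0.31]
```

Emit:
{"name": "drive_tool", "arguments": {
  "increments": [
    [[0,0,-3],[0,0,0.5],0],
    [[0,0,-3],[0,0,0],0],
    [[0,0,-2],[0,0,0],0],
    [[0,0,0],[0,0,0],0]
  ]
}}

```text
clock: 23.4
eef_pos: [0.5135, 0.1754, 0.0451]
tool_rot: [-0.014, 1.0, -0.002, -0.001]
ft_force: [-0.4, -0.6, -0.3]
grip_width: -0.0001
grasp_force: 0.0
```

Emit:
{"name": "drive_tool", "arguments": {
  "increments": [
    [[0,0,-1],[0,0,0],0],
    [[0,0,-1],[0,0,0],0],
    [[0,0,0],[0,0,0],0]
  ]
}}

```text
clock: 23.65
eef_pos: [0.5136, 0.1754, 0.0433]
tool_rot: [-0.015, 1.0, -0.002, -0.001]
ft_force: [-0.5, 0.6, 0.5]
grip_width: -0.0002
grasp_force: 0.0
```

Emit:
{"name": "drive_tool", "arguments": {
  "increments": [
    [[0,0,-1],[0,0,0],0],
    [[0,0,-0.7],[0,0,0],0],
    [[0,0,0],[0,0,0],0]
  ]
}}

```text
clock: 23.9
eef_pos: [0.5137, 0.1754, 0.0417]
tool_rot: [-0.015, 1.0, -0.002, -0.001]
ft_force: [-0.2, 0.9, 0.7]
grip_width: 0.0001
grasp_force: 0.0
```

Emit:
{"name": "drive_tool", "arguments": {
  "increments": [
    [[0,0,-0.8],[0,0,0],0],
    [[0,0,0],[0,0,0],0]
  ]
}}

```text
clock: 24.07
eef_pos: [0.5138, 0.1754, 0.0416]
tool_rot: [-0.015, 1.0, -0.002, -0.001]
ft_force: [-2.3, -0.6, 5.0]
grip_width: -0.0001
grasp_force: 2.2
```

Emit:
{"name": "drive_tool", "arguments": {
  "increments": [
    [[0,0,-0.6],[0,0,0],0],
    [[0,0,0],[0,0,0],0]
  ]
}}

```text
clock: 24.23
eef_pos: [0.5138, 0.1755, 0.0416]
tool_rot: [-0.015, 1.0, -0.002, -0.001]
ft_force: [-2.5, -0.9, 9.0]
grip_width: 0.0001
grasp_force: 4.1
```

Emit:
{"name": "drive_tool", "arguments": {
  "increments": [
    [[0,0,-0.6],[0,0,0],0],
    [[0,0,0],[0,0,0],0]
  ]
}}

```text
clock: 24.4
eef_pos: [0.5138, 0.1755, 0.0415]
tool_rot: [-0.015, 1.0, -0.001, -0.001]
ft_force: [-3.8, -1.1, 11.9]
grip_width: 0.0
grasp_force: 5.8
```

Rib top touched at TCP z = 0.0416, so fingertips are 29.5 mm above the reported TCP, as on the caps. Now rise, open, descend and grip.

Emit:
{"name": "drive_tool", "arguments": {
  "increments": [
    [[0,0,26],[0,0,0],1],
    [[0,0,0],[0,0,0],1],
    [[0,0,0],[0,0,0],1],
    [[0,0,0],[0,0,0],1],
    [[0,0,0],[0,0,0],1],
    [[0,0,0],[0,0,0],1]
  ]
}}

```text
clock: 24.9
eef_pos: [0.5129, 0.1751, 0.0647]
tool_rot: [-0.015, 1.0, -0.002, -0.002]
ft_force: [0.4, 0.4, -0.6]
grip_width: 0.0723
grasp_force: 0.0
```

```bash
python3 st.py
```

```text
clk 24.9 pos mm [512.9  175.15  64.71] yaw -178.34 corr rotvec deg [ 0.23 -0.22 -0.07] F [ 0.4  0.4 -0.6] T [ 0.01 -0.04 -0.  ] grip 0.07234220778010894 0.0 j [ 0.33  0.42 -0.11  1.04 -0.    0.3 ]
```

Emit:
{"name": "drive_tool", "arguments": {
  "increments": [
    [[0,0,-10],[0.2,-0.2,0],1],
    [[0,0,-12],[0,0,0],1],
    [[0,0,-10],[0,0,0],1],
    [[0,0,-6],[0,0,0],1],
    [[0,0,-4],[0,0,0],1],
    [[0,0,0],[0,0,0],1],
    [[0,0,0],[0,0,0],1]
  ]
}}

```text
clock: 25.48
eef_pos: [0.5136, 0.1754, 0.0235]
tool_rot: [-0.015, 1.0, -0.0, 0.0]
ft_force: [0.5, -0.4, -0.2]
grip_width: 0.0855
grasp_force: 0.0
```

Emit:
{"name": "drive_tool", "arguments": {
  "increments": [
    [[0,0,0],[0,0,0],0],
    [[0,0,0],[0,0,0],0],
    [[0,0,0],[0,0,0],0],
    [[0,0,0],[0,0,0],0],
    [[0,0,0],[0,0,0],0],
    [[0,0,0],[0,0,0],0],
    [[0,0,0],[0,0,0],0],
    [[0,0,0],[0,0,0],0]
  ]
}}

```text
clock: 26.15
eef_pos: [0.5142, 0.176, 0.0244]
tool_rot: [-0.015, 1.0, 0.001, 0.001]
ft_force: [-0.3, 2.5, 4.0]
grip_width: 0.0124
grasp_force: 61.0
```

```bash
python3 st.py
```

```text
clk 26.15 pos mm [514.19 175.96  24.4 ] yaw -178.32 corr rotvec deg [-0.06  0.15 -0.08] F [-0.3  2.5  4. ] T [ 0.29  0.18 -0.04] grip 0.012405092907587503 61.0 j [ 0.33  0.46 -0.16  0.94  0.    0.3 ]
```

Gripped (12.4 mm, 61 N). Lift, carry over the box, turn −7.8°.

Emit:
{"name": "drive_tool", "arguments": {
  "increments": [
    [[0,0,8],[0,0,0],0],
    [[0,0,18],[0,0,0],0],
    [[0,0,28],[0,0,0],0],
    [[0,0,28],[0,0,0],0],
    [[0,0,20],[0,0,0],0],
    [[0,0,13],[0,0,0],0],
    [[0,0,0],[0,0,0],0],
    [[0,0,0],[0,0,0],0]
  ]
}}

```text
clock: 26.82
eef_pos: [0.5137, 0.1752, 0.1389]
tool_rot: [-0.014, 1.0, -0.0, 0.001]
ft_force: [0.3, 0.6, -1.9]
grip_width: 0.0124
grasp_force: 60.4
```

Emit:
{"name": "drive_tool", "arguments": {
  "increments": [
    [[1.7,-15,0],[0,0,-1],0],
    [[2,-25,0],[0,0,-1],0],
    [[2,-30,0],[0,0,-1],0],
    [[2,-30,0],[0,0,-1],0],
    [[2,-30,0],[0,0,-1],0],
    [[2,-30,0],[0,0,-1],0],
    [[2,-30,0],[0,0,-1],0],
    [[2,-30,0],[0,0,-0.8],0]
  ]
}}

```text
clock: 27.48
eef_pos: [0.5275, -0.046, 0.1364]
tool_rot: [0.054, 0.999, -0.0, -0.002]
ft_force: [0.0, -0.4, -1.2]
grip_width: 0.0125
grasp_force: 60.3
```

Emit:
{"name": "drive_tool", "arguments": {
  "increments": [
    [[1,-30,0],[0,0,0],0],
    [[2,-30,0],[0,0,0],0],
    [[2,-30,0],[0,0,0],0],
    [[1,-25,0],[0,0,0],0],
    [[1,-15,0],[0,0,0],0],
    [[0,-5,0],[0,0,0],0],
    [[0,0,0],[0,0,0],0],
    [[0,0,0],[0,0,0],0]
  ]
}}

```text
clock: 28.15
eef_pos: [0.5357, -0.1785, 0.1378]
tool_rot: [0.053, 0.999, 0.001, -0.0]
ft_force: [0.5, -0.6, -2.0]
grip_width: 0.0124
grasp_force: 60.3
```

```bash
python3 st.py 173.9
```

```text
clk 28.15 pos mm [ 535.75 -178.5   137.82] yaw 173.89 corr rotvec deg [-0.08 -0.02  0.01] F [ 0.5 -0.6 -2. ] T [ 0.01 -0.02  0.03] grip 0.012376700942921827 60.3 j [-0.32  0.4   0.06  1.23  0.   -0.22]
```

Emit:
{"name": "drive_tool", "arguments": {
  "increments": [
    [[1,-0.5,-12],[0,0,0],0],
    [[0,0,-14],[0,0,0],0],
    [[0,0,-12],[0,0,0],0],
    [[0,0,-8],[0,0,0],0],
    [[0,0,-4],[0,0,0],0],
    [[0,0,-2],[0,0,0],0],
    [[0,0,0],[0,0,0],0],
    [[0,0,0],[0,0,0],0]
  ]
}}

```text
clock: 28.82
eef_pos: [0.5379, -0.1799, 0.0873]
tool_rot: [0.053, 0.999, -0.0, 0.001]
ft_force: [-0.2, 0.9, -1.6]
grip_width: 0.0123
grasp_force: 60.3
```

Emit:
{"name": "drive_tool", "arguments": {
  "increments": [
    [[0,0,-2],[0,0,0],0],
    [[0,0,-2],[0,0,0],0],
    [[0,0,-1],[0,0,0],0],
    [[0,0,-1],[0,0,0],0],
    [[0,0,0],[0,0,0],0]
  ]
}}

```text
clock: 29.23
eef_pos: [0.5372, -0.1801, 0.0805]
tool_rot: [0.054, 0.999, 0.0, 0.001]
ft_force: [0.0, -0.7, -2.0]
grip_width: 0.0124
grasp_force: 60.3
```

```bash
python3 st.py 173.9
```

```text
clk 29.23 pos mm [ 537.19 -180.14   80.52] yaw 173.85 corr rotvec deg [0.   0.06 0.05] F [ 0.  -0.7 -2. ] T [ 0.04 -0.    0.02] grip 0.012405482146598024 60.3 j [-0.32  0.45 -0.02  1.1   0.   -0.22]
```

Emit:
{"name": "drive_tool", "arguments": {
  "increments": [
    [[0,1,0],[0,0,0],0],
    [[0,0,-1],[0,0,0],0],
    [[0,0,-1],[0,0,0],0],
    [[0,0,0],[0,0,0],0]
  ]
}}

```text
clock: 29.57
eef_pos: [0.5377, -0.1791, 0.079]
tool_rot: [0.053, 0.999, -0.0, 0.001]
ft_force: [0.4, 0.2, 0.1]
grip_width: 0.0125
grasp_force: 60.6
```

Emit:
{"name": "drive_tool", "arguments": {
  "increments": [
    [[0,0,-1],[0,0,0],0],
    [[0,0,-1],[0,0,0],0],
    [[0,0,0],[0,0,0],0]
  ]
}}

```text
clock: 29.82
eef_pos: [0.5384, -0.1793, 0.0781]
tool_rot: [0.053, 0.999, -0.0, 0.002]
ft_force: [0.5, 1.2, 6.7]
grip_width: 0.0123
grasp_force: 61.5
```

```bash
python3 st.py 173.9
```

```text
clk 29.82 pos mm [ 538.42 -179.29   78.12] yaw 173.87 corr rotvec deg [0.04 0.23 0.03] F [0.5 1.2 6.7] T [ 0.32  0.56 -0.04] grip 0.012258902375401998 61.5 j [-0.32  0.45 -0.03  1.09  0.   -0.21]
```

The rim landed on the plinth top. The torque puts the contact at the −x side, slightly +y, so I raise and shift −x, +y.

Emit:
{"name": "drive_tool", "arguments": {
  "increments": [
    [[0,0,3],[0,0,0],0],
    [[-2,1,0],[0,0,0],0],
    [[0,0,-1],[0,0,0],0],
    [[0,0,-1],[0,0,0],0],
    [[0,0,-1],[0,0,0],0],
    [[0,0,0],[0,0,0],0]
  ]
}}

```text
clock: 30.32
eef_pos: [0.5348, -0.1779, 0.0759]
tool_rot: [0.054, 0.999, 0.0, 0.0]
ft_force: [-0.3, 0.4, -2.1]
grip_width: 0.0127
grasp_force: 60.3
```

```bash
python3 st.py 173.9
```

```text
clk 30.32 pos mm [ 534.82 -177.93   75.89] yaw 173.87 corr rotvec deg [-0.02  0.    0.03] F [-0.3  0.4 -2.1] T [-0.03  0.01 -0.03] grip 0.012734404400576613 60.3 j [-0.32  0.45 -0.04  1.09  0.   -0.21]
```

It slid past the plinth edge and hangs free at 75.9. Continue down.

Emit:
{"name": "drive_tool", "arguments": {
  "increments": [
    [[0,0,-1.5],[0,0,0],0],
    [[0,0,-1.5],[0,0,0],0],
    [[0,0,-1],[0,0,0],0],
    [[0,0,-1],[0,0,0],0],
    [[0,0,0],[0,0,0],0]
  ]
}}

```text
clock: 30.73
eef_pos: [0.5352, -0.178, 0.0714]
tool_rot: [0.054, 0.999, 0.0, 0.0]
ft_force: [-0.2, 0.6, -2.2]
grip_width: 0.0124
grasp_force: 60.3
```

Emit:
{"name": "drive_tool", "arguments": {
  "increments": [
    [[0,0,-1],[0,0,0],0],
    [[0,0,-1],[0,0,0],0],
    [[0,0,0],[0,0,0],0]
  ]
}}

```text
clock: 30.98
eef_pos: [0.5352, -0.178, 0.0695]
tool_rot: [0.054, 0.999, 0.0, 0.001]
ft_force: [0.1, -0.2, -2.6]
grip_width: 0.0124
grasp_force: 60.3
```

```bash
python3 st.py 173.9
```

```text
clk 30.98 pos mm [ 535.24 -178.04   69.52] yaw 173.87 corr rotvec deg [0.   0.07 0.03] F [ 0.1 -0.2 -2.6] T [0.01 0.03 0.04] grip 0.012439545311397366 60.3 j [-0.32  0.45 -0.05  1.07  0.   -0.21]
```

Emit:
{"name": "drive_tool", "arguments": {
  "increments": [
    [[0,0,-0.8],[0,0,0],0],
    [[0,0,0],[0,0,0],0]
  ]
}}

```text
clock: 31.15
eef_pos: [0.5354, -0.1781, 0.0694]
tool_rot: [0.053, 0.999, -0.0, 0.001]
ft_force: [-2.0, -0.6, 1.4]
grip_width: 0.0123
grasp_force: 60.7
```

Emit:
{"name": "drive_tool", "arguments": {
  "increments": [
    [[0,0,-0.8],[0,0,0],0],
    [[0,0,0],[0,0,0],0]
  ]
}}

```text
clock: 31.32
eef_pos: [0.5354, -0.1781, 0.0694]
tool_rot: [0.054, 0.999, -0.0, 0.001]
ft_force: [-3.5, 1.6, 6.8]
grip_width: 0.0126
grasp_force: 61.5
```

```bash
python3 st.py 173.9
```

```text
clk 31.32 pos mm [ 535.41 -178.13   69.4 ] yaw 173.86 corr rotvec deg [0.03 0.13 0.04] F [-3.5  1.6  6.8] T [ 0.24  0.7  -0.04] grip 0.01255085597116675 61.5 j [-0.32  0.45 -0.05  1.07  0.   -0.21]
```

Seated height reached (69.4 mm, as predicted, 10 mm below the plinth contact). Unload a little, open, and withdraw straight up.

Emit:
{"name": "drive_tool", "arguments": {
  "increments": [
    [[0,0,0.8],[0,0,0],0],
    [[0,0,0],[0,0,0],1],
    [[0,0,0],[0,0,0],1],
    [[0,0,0],[0,0,0],1],
    [[0,0,0],[0,0,0],1],
    [[0,0,0],[0,0,0],1],
    [[0,0,0],[0,0,0],1],
    [[0,0,0],[0,0,0],1]
  ]
}}

```text
clock: 31.98
eef_pos: [0.5354, -0.1781, 0.0688]
tool_rot: [0.054, 0.999, -0.0, 0.001]
ft_force: [-0.2, -0.1, -0.5]
grip_width: 0.0851
grasp_force: 0.0
```

Emit:
{"name": "drive_tool", "arguments": {
  "increments": [
    [[0,0,5],[0,0,0],1],
    [[0,0,15],[0,0,0],1],
    [[0,0,20],[0,0,0],1],
    [[0,0,10],[0,0,0],1],
    [[0,0,0],[0,0,0],0],
    [[0,0,0],[0,0,0],0],
    [[0,0,0],[0,0,0],0],
    [[0,0,0],[0,0,0],0]
  ]
}}

```text
clock: 32.65
eef_pos: [0.5345, -0.1778, 0.1177]
tool_rot: [0.053, 0.999, 0.0, -0.0]
ft_force: [-0.8, -0.1, -0.5]
grip_width: 0.0389
grasp_force: 0.0
```

```bash
python3 st.py 173.9
```

```text
clk 32.65 pos mm [ 534.5  -177.8   117.71] yaw 173.87 corr rotvec deg [-0.03 -0.04  0.03] F [-0.8 -0.1 -0.5] T [0.02 0.   0.02] grip 0.03885825562938441 0.0 j [-0.32  0.41  0.03  1.18  0.   -0.21]
```

With no pictures left, I check the seat by touching the rib top with shut fingers. Expected at TCP z ≈ 86.6 mm if fully home.

Emit:
{"name": "drive_tool", "arguments": {
  "increments": [
    [[0,0,0],[0,0,0],0],
    [[0,0,0],[0,0,0],0],
    [[0,0,-10],[0,0,0],0],
    [[0,0,-8],[0,0,0],0],
    [[0,0,-4],[0,0,0],0],
    [[0,0,-2],[0,0,0],0],
    [[0,0,0],[0,0,0],0],
    [[0,0,0],[0,0,0],0]
  ]
}}

```text
clock: 33.32
eef_pos: [0.5353, -0.178, 0.0947]
tool_rot: [0.054, 0.999, 0.0, 0.0]
ft_force: [0.0, -0.5, -0.3]
grip_width: -0.0003
grasp_force: 0.0
```

Emit:
{"name": "drive_tool", "arguments": {
  "increments": [
    [[0,0,-1],[0,0,0],0],
    [[0,0,-1],[0,0,0],0],
    [[0,0,-1],[0,0,0],0],
    [[0,0,-1],[0,0,0],0],
    [[0,0,0],[0,0,0],0]
  ]
}}

```text
clock: 33.73
eef_pos: [0.5353, -0.1781, 0.0908]
tool_rot: [0.053, 0.999, -0.0, 0.001]
ft_force: [0.3, -0.6, 0.3]
grip_width: 0.0001
grasp_force: 0.0
```

Emit:
{"name": "drive_tool", "arguments": {
  "increments": [
    [[0,0,-1],[0,0,0],0],
    [[0,0,-1],[0,0,0],0],
    [[0,0,0],[0,0,0],0]
  ]
}}

```text
clock: 33.98
eef_pos: [0.5352, -0.178, 0.0887]
tool_rot: [0.053, 0.999, -0.0, 0.001]
ft_force: [0.4, -0.3, -0.8]
grip_width: 0.0
grasp_force: 0.0
```

Emit:
{"name": "drive_tool", "arguments": {
  "increments": [
    [[0,0,-1],[0,0,0],0],
    [[0,0,-0.7],[0,0,0],0],
    [[0,0,0],[0,0,0],0]
  ]
}}

```text
clock: 34.23
eef_pos: [0.5352, -0.178, 0.087]
tool_rot: [0.053, 0.999, 0.0, 0.001]
ft_force: [0.8, 1.0, -0.1]
grip_width: 0.0001
grasp_force: 0.0
```

Emit:
{"name": "drive_tool", "arguments": {
  "increments": [
    [[0,0,-0.8],[0,0,0],0],
    [[0,0,0],[0,0,0],0]
  ]
}}

```text
clock: 34.4
eef_pos: [0.5354, -0.1781, 0.0866]
tool_rot: [0.054, 0.999, -0.0, 0.001]
ft_force: [-0.7, 0.2, 2.2]
grip_width: 0.0001
grasp_force: 0.7
```

Emit:
{"name": "drive_tool", "arguments": {
  "increments": [
    [[0,0,-0.6],[0,0,0],0],
    [[0,0,0],[0,0,0],0]
  ]
}}

```text
clock: 34.57
eef_pos: [0.5355, -0.1781, 0.0866]
tool_rot: [0.054, 0.999, -0.0, 0.001]
ft_force: [-0.9, 1.1, 5.1]
grip_width: -0.0002
grasp_force: 2.4
```

Rib top is at exactly 86.6 mm and stiff: the cover is fully home. Withdraw and hand in.

Emit:
{"name": "drive_tool", "arguments": {
  "increments": [
    [[0,0,10],[0,0,0],0],
    [[0,0,30],[0,0,0],0],
    [[0,0,30],[0,0,0],0],
    [[0,0,0],[0,0,0],0],
    [[0,0,0],[0,0,0],0],
    [[0,0,0],[0,0,0],0]
  ]
}}

```text
clock: 35.07
eef_pos: [0.5354, -0.1781, 0.156]
tool_rot: [0.054, 0.999, -0.0, 0.001]
ft_force: [-0.9, -0.1, 0.1]
grip_width: 0.0
grasp_force: 0.0
```

```bash
python3 -c "
from workcell import *
print(get_obs()['eef_pos'],job_done())"
```

```text
the job is handed in; nothing more can be done
[ 0.53536821 -0.17809526  0.1560227 ] None
```

The job is handed in at about 35 s: the near switch was unlocked and took one click (re-felt as locked), the far one was already locked, and the grey cover sits fully home and released — checked by touch only, as the 200 camera calls ran out before I moved it.

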